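Clamp a stain-remover bottle and take off its push-and-turn safety cap

TASK

The white stain-remover bottle stands loose in the bottle vice. First slide the vice's jaw carriage by its black upright grip until the jaw is fully closed and holds the bottle firmly and squarely against the fixed jaw; then press the child-proof cap all the way down, turn it anticlockwise while it is pressed until it comes free, and lift it straight up off the bottle. Finish while still holding the cap in the gripper, level and still, about ten centimetres straight above the bottle, with the bottle left clamped and standing, and leave the mug, scoop and brush alone.

Things in the scene. Friction and masses are not known exactly. Their poses are not given: they have to be found in the camera images.
- vice: Bottle vice fixed to the table: grey iron bed 236 mm long (its x) and 88 mm wide, bed top 14 mm above the table. Origin on the table under the bed; x runs along the slide from the black grip towards the fixed jaw, z up. The fixed jaw at the +x end is 74 mm wide, its rubber face at x = +71 mm, its top 69 mm above the table.
- jaw (a joint): Slide of the aluminium jaw carriage along the vice's +x, m: 0 = fully open (jaw face at vice x = -33 mm), larger = closer; starts at 0 to 0.020. On the squarely standing 64 mm bottle it stops at 0.040 (own limit 0.046). Stiff: about 8 N moves it, and it stays where it is left. Jaw plate 74 mm wide, top 64 mm above the table.
- jaw_grip (a point): Point on the axis of the carriage's black upright grip, 66 mm above the table; it moves with the jaw. The grip is a block 22 mm long (along the slide) and 20 mm wide (across it), reaching from 30 to 82 mm above the table, 70 mm behind the jaw face. Pinch it from above, fingers across the slide, and push along the vice's +x.
- bottle: Loose white bottle, square body 64 x 64 mm round-cornered, 0.32 to 0.59 kg, standing on the smooth vice bed, on which it slides and turns easily. Origin at the centre of its underside (14 mm above the table), z up, x and y square to its sides. It starts a few mm clear of both jaws, turned up to 0.09 rad; clamped, its origin is at vice x = +39 mm and its axes agree with the vice's.
- bottle_mouth (a point): Centre of the bottle's mouth, 112 mm above the bottle's origin, inside the cap. Body up to 66 mm above the bottle's origin, shoulder to 80 mm, above it a neck of 34 mm diameter, a collar of 40 mm diameter at 91 to 94 mm, then the mouth with three bayonet hooks on its outside that hold the cap's lugs.
- cap: White ribbed round cap, 43 mm diameter, 22 mm high. Origin at the centre of its lower edge, z up; seated, it is 100 mm above the bottle's origin, axes as the bottle's. A spring in it (6 N seated, 12 N fully down) keeps its inner lugs up in the neck's pockets: seated, it neither turns nor pulls off. Pressed more than 3.5 mm (it bottoms at 6 mm) it turns.
- cap_top (a point): Centre of the cap's flat top (two raised arrows), 22 mm above the cap's origin, same axes. Pressed, the cap turns anticlockwise seen from above (positive about z); it comes free at 45 to 80 degrees (aim at 62) and then lifts straight off. Hard stops: 0 degrees (clockwise) and about 83 degrees. Keep it pressed until past 45 degrees.
- mug: Spotted white mug, 82 x 114 x 91 mm, bystander. Origin at the centre of its underside.
- soap_scoop: White soap scoop, 68 x 135 x 52 mm, bystander. Origin at the centre of its underside.
- lint_brush: Purple lint brush, 30 x 85 x 23 mm, bystander. Origin at the centre of its underside.
Mind the look-alikes: they are no part of the job. Leave any red look-alike of the cap alone.

How it is judged:
By the outcome, as a careful person would: the job done as asked, in the order asked, and still so for the second after the job is handed in, while the arm keeps its last pose, push and grip.
It also fails if it takes over 48 s, if anything falls off the work surface, if the arm or the gripper's body presses on something with over 40 N, if the wrist force passes 120 N, or if a joint passes its speed limit or range.

ROBOT

A 6-joint arm with a two-finger parallel gripper is mounted at the origin on a cart in front of the work surface, level with it; the furniture and walls round the work are solid. World frame = base frame: x ahead of the robot, y to its left, z up, the work surface at z = 0. Lengths are in m, angles in rad, forces in N, time in s.
With the tool pointing down it reaches from about 0.25 to 0.725 m from the base axis. Payload 4 kg.
Tool frame: the origin (TCP) lies at the very end of the fingers, on their centre line; the grasp point (between the pads) lies 19 mm behind it; z points along the fingers, y is the line along which they close (so a half turn about z gives the same grasp; the last joint's range is limited). The gripper opens to 85 mm and grips with 20 to 120 N. Pads are 22 mm wide; open, the fingers measure 114 mm over their backs; the gripper's body (76 mm by 85 mm) begins 54 mm behind the grasp point. The pads swing forward as they close: fully open they stand 13 mm farther back than shut.
Start: joints at [0, 0.241, 0.005, 1.335, 0, 1.571], TCP at [0.5, -0, 0.231] pointing down, gripper open.
Joint ranges: [-2.72, 2.72], [-1.05, 1.87], [-1.09, 1.28], [-1.99, 2.15], [-1.42, 1.44], [-3.14, 3.14]. Speed limits (rad/s): [2.79, 2.79, 3.14, 3.14, 3.14, 3.14].

INTERFACE

Orientations are given as a unit quaternion [x, y, z, w].
In Python, from workcell import bot, vision, workorder gives the robot as it stands.
- The arm moves only by the shell command python3 -m creep 'ROWS' [OPENING]. ROWS is JSON, a list of rows, each a list of 2 entries, a list of its own where there are three numbers: the shift along the tool's x, y, z in mm, then the turn, a rotation vector about the tool's x, y, z in rad. In form: [[[dx, dy, dz], [wx, wy, wz]], ...]. A call has 1 to 12 rows; each row shifts and turns the commanded pose from where the row before left it, along the tool's axes as they then stand; what a row does not reach is not made up. A row lasts 1/8 s, in which the tool goes at most 62.5 mm and 10.7 degrees, less where a joint would pass 70% of its speed; a pose out of reach is approached as far as the arm can. A call is refused whole if a number of a shift passes 62.5 or a number of a turn 0.188, either way. A call with a gripper value outside its range is refused whole. OPENING is the finger opening in mm, from 0 to 85.4, set as the call begins (- or left out, the last holds). The fingers move at their own pace and stop on an object; the grip force is fixed at half the most. Time passes only in rows, so rows that do not move let the fingers close. It gives the time, the measured TCP pose, the force, the opening and the grip force at its end, in the units of the state.
- bot.get_obs(): the state, without advancing time (a new reading comes with each control period).
- vision.camera(name): name is "scene" or "side" or "wrist"; returns a dict with "image" (400x640x3 uint8, blue, green, red), "z_map" (400x640 float32, m along the optical axis (not along the pixel's ray), 0 where there is no reading), "K" (3x3 intrinsics, pixels), "rvec" (rotation vector, rad) and "tvec" (3), from world to camera coordinates, as OpenCV has them; the wrist camera has in their place "tool_from_camera" (4x4, takes a point from camera to tool coordinates, whose origin is the TCP and whose axes are the flange's). Camera axes: x right, y down, z forward; pixel columns grow to the right and rows downward; lengths in m; the calibration is good to about 2 mm. A picture is of the moment at which its call begins: read the wrist's pose just before it.
- workorder.job_done(): hands the job in; it is judged then, once.
Trained networks look in a picture, given as the dict that the camera call returned (one of the last four; its "shot" number tells which), for a name from the list of things; names that differ only in an ending like _2 or _b are one class to them, and where a whole thing is asked for, a point or a joint stands for the part that bears it (a point fixed in the world has none). Each returns a list of dicts, best first, with "score" (0 to 1); they miss things now and then, are a little off and sometimes report something else, mostly with a low value. They report only what shows in the picture. A call takes as long as a camera call. They do not tell look-alikes from the thing itself.
- vision.spot_in(picture, query): "position" ([column, row] in pixels, amid what is visible of it).
- vision.place_of(picture, query): "position" ([column, row] in pixels: a listed point, or the origin of a listed thing).
The state is a dict: "clock": time; "joint_pos": joint angles; "joint_vel": joint speeds; "tau": joint torques, N m; "eef_pos": TCP position; "tool_rot": TCP orientation; "ft_force": force on the tool from outside, world axes, zero at the start; "ft_torque": the same for the moment, N m; "grip_width": finger opening in m; "grasp_force": force on a finger pad.
Only numpy, scipy, OpenCV 4.12 (cv2) and the standard library are available. Lean on these libraries where they do the work, as an engineer would, in place of code of your own. Each camera call takes 0.05 s, during which the arm holds its last target. There are 200 camera calls.

## Working session

There is one attempt and no reset: what is moved stays moved. The work goes in short steps, Python scripts to look and compute and a shell command to move; the robot and the scene stay as the last step left them, time stands still between calls to the robot, and variables do not carry over. Pictures are saved under pics/ and viewed, at most 13 in all, crops included, and the job is handed in when it is done.

```bash
mkdir -p pics
cat > h.py <<'E'
import numpy as np, cv2
from workcell import bot, vision, workorder
from scipy.spatial.transform import Rotation as R
def pose():
    o=bot.get_obs(); T=np.eye(4); T[:3,:3]=R.from_quat(o['tool_rot']).as_matrix(); T[:3,3]=o['eef_pos']; return T
def shot(n):
    T=pose(); p=vision.camera(n)
    if 'rvec' in p:
        C=np.eye(4); C[:3,:3]=cv2.Rodrigues(np.array(p['rvec'],float))[0]; C[:3,3]=np.ravel(p['tvec']); W=np.linalg.inv(C)
    else: W=T@np.array(p['tool_from_camera'])
    return p,W   # W: world from camera
def ray(p,W,px):
    d=np.linalg.inv(p['K'])@[px[0],px[1],1]; d=W[:3,:3]@d; return W[:3,3],d
def tri(rays):
    A=np.zeros((3,3));b=np.zeros(3)
    for o,d in rays:
        d=d/np.linalg.norm(d);P=np.eye(3)-np.outer(d,d);A+=P;b+=P@o
    x=np.linalg.solve(A,b)
    return x,[np.linalg.norm(np.cross(x-o,d/np.linalg.norm(d))) for o,d in rays]
def depth_pt(p,W,px):
    c,r=int(round(px[0])),int(round(px[1])); z=p['z_map'][max(r-2,0):r+3,max(c-2,0):c+3]; z=z[z>0]
    if len(z)==0: return None
    o,d=ray(p,W,px); return o+d*np.median(z)
E
python3 - <<'E'
from h import *
np.set_printoptions(precision=4,suppress=True)
Q=['vice','jaw_grip','bottle','bottle_mouth','cap','cap_top','mug','soap_scoop','lint_brush']
S={n:shot(n) for n in ['scene','side','wrist']}
for n,(p,W) in S.items():
    cv2.imwrite(f'pics/{n}0.png',p['image'])
    for q in Q:
        for r in vision.place_of(p,q)[:3]:
            print(n,q,np.array(r['position']),round(r['score'],2),depth_pt(p,W,r['position']) if 0<=r['position'][0]<640 and 0<=r['position'][1]<400 else '')
print(bot.get_obs())
cv2.imwrite('pics/all0.png',cv2.resize(np.hstack([S['scene'][0]['image'],S['side'][0]['image']]),(1280,400)))
E
```

```text
scene vice [337.9 197.7] 0.93 [0.5225 0.1463 0.0406]
scene jaw_grip [359.5 157.9] 0.94 [0.5415 0.0106 0.0796]
scene bottle [327.9 198. ] 0.84 [0.5346 0.176  0.0566]
scene bottle_mouth [329.6 170.2] 0.61 [0.5446 0.1531 0.1336]
scene cap [368.7 212.8] 0.62 [0.4366 0.1236 0.0132]
scene cap [330.1 172.1] 0.56 [0.5407 0.1564 0.1314]
scene cap [353.3 229.3] 0.52 [0.4354 0.2019 0.0189]
scene cap_top [305.8 149. ] 0.74 [0.7359 0.0116 0.0247]
scene cap_top [356.3 224. ] 0.66 [0.4378 0.1841 0.0218]
scene cap_top [365.4 206.1] 0.62 [0.4534 0.1143 0.0216]
scene mug [305.1 150.9] 0.9 [0.7388 0.012  0.0161]
scene soap_scoop [271.1 275.6] 0.83 [ 0.5261  0.4283 -0.0011]
scene lint_brush [389.8 246.7] 0.64 [0.3276 0.2006 0.0219]
side vice [341.6 258.3] 0.59 [0.5172 0.0604 0.0492]
side jaw_grip [368.9 263.3] 0.57 [ 0.5401 -0.0019  0.0713]
side bottle [338.9 244.6] 0.77 [0.5441 0.1112 0.0409]
side bottle_mouth [334.1 204.4] 0.78 [ 0.4511 -0.0023  0.2393]
side cap [302.5 276.3] 0.87 [0.4364 0.0844 0.0172]
side cap [284.9 258. ] 0.79 [0.4379 0.1682 0.0062]
side cap [334.  209.4] 0.69 [0.5383 0.1272 0.127
[... 903 characters left out ...]
top [265.4   7.5] 0.9 [0.4451 0.1857 0.0233]
wrist cap_top [390.7  18.2] 0.73 [0.5552 0.1413 0.1376]
wrist mug [502.8 179.6] 0.61 [ 0.7313 -0.0023  0.0358]
wrist lint_brush [174.   23.7] 0.94 [0.3437 0.17   0.024 ]
{'clock': 1.5, 'joint_pos': array([0.    , 0.2406, 0.005 , 1.3352, 0.    , 1.5708]), 'joint_vel': array([-0.0003,  0.0007,  0.0013,  0.0009,  0.0002, -0.0004]), 'tau': array([  0.0017, -37.2209,  25.2682,   0.0015,   0.0001,  -0.    ]), 'eef_pos': array([0.5   , 0.    , 0.2313]), 'tool_rot': array([0.7071, 0.7071, 0.    , 0.    ]), 'ft_force': array([ 0.7193,  0.6304, -0.1242]), 'ft_torque': array([ 0.0421, -0.0006, -0.0029]), 'grasp_force': 0.0, 'grip_width': 0.08541297749259852}
```

View pics/scene0.png

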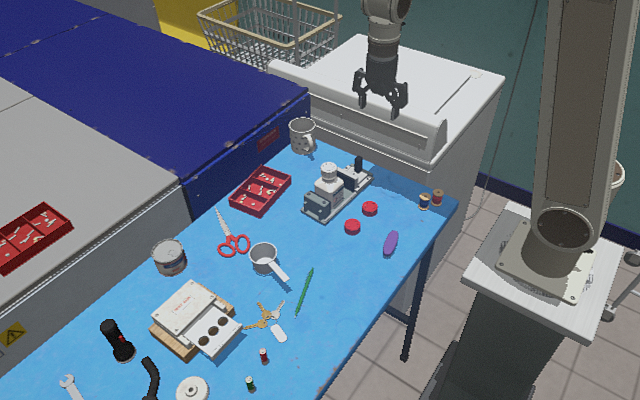

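View pics/side0.png

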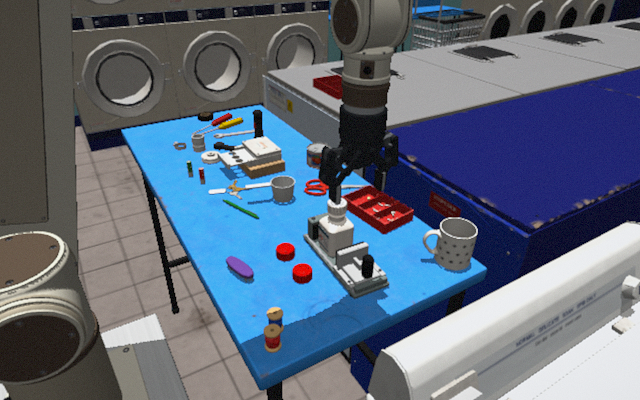

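Scene and side views: the bottle in the vice is at about (329,185) scene / (336,235) side, with the black grip at (360,160) / (368,263). The two loose red caps at (370,208) and (352,227) in scene, and (302,272) and (285,251) in side, are look-alikes. The white cap on the bottle at (329,172) / (336,208) is the one meant. I'll get a wrist view from above next.

```bash
python3 -m creep '[[[20,20,-30],[0,0,0]],[[20,20,-30],[0,0,0]],[[0,0,0],[0,0,0]],[[0,0,0],[0,0,0]]]'
cat > look.py <<'E'
from h import *
import sys
np.set_printoptions(precision=4,suppress=True)
Q=['vice','jaw_grip','bottle','bottle_mouth','cap','cap_top']
p,W=shot('wrist'); cv2.imwrite(sys.argv[1],p['image']); print('cam',W[:3,3], W[:3,2])
for q in Q:
    for r in vision.place_of(p,q)[:4]:
        x=r['position']; o,d=ray(p,W,x)
        print(q,np.array(x),round(r['score'],2),depth_pt(p,W,x) if 0<=x[0]<640 and 0<=x[1]<400 else '')
np.savez(sys.argv[1][:-4]+'.npz',z=p['z_map'],K=p['K'],W=W,im=p['image'])
E
python3 look.py pics/w1.png
```

```text
clock: 2.0
eef_pos: [0.5395, 0.0398, 0.2905]
tool_rot: [0.707, 0.707, -0.001, -0.0]
ft_force: [0.1, -1.0, -0.6]
grip_width: 0.0854
grasp_force: 0.0
cam [0.5393 0.1105 0.4344] [-0.0011 -0.2863 -0.9581]
vice [323.6 122.8] 0.59 [0.5517 0.1036 0.0155]
jaw_grip [318.1 197.9] 0.94 [0.5434 0.01   0.083 ]
jaw_grip [323.7  93.6] 0.39 [0.5479 0.1336 0.1372]
bottle [324.   96.8] 0.69 [0.5482 0.1306 0.1373]
bottle [169.8  64.6] 0.52 [0.3444 0.1787 0.0234]
cap [249.4 121. ] 0.96 [0.4464 0.1061 0.0234]
cap [326.8  87.5] 0.83 [0.5509 0.1393 0.1372]
cap [248.3  62.9] 0.75 [0.4498 0.1809 0.0232]
cap_top [328.3  84.3] 0.82 [0.5523 0.1422 0.1377]
cap_top [247.  121.5] 0.78 [0.4429 0.1054 0.0233]
cap_top [319.3 200. ] 0.67 [0.545  0.0073 0.0835]
cap_top [248.2  60.1] 0.65 [0.45   0.1843 0.0235]
```

View pics/w1.png

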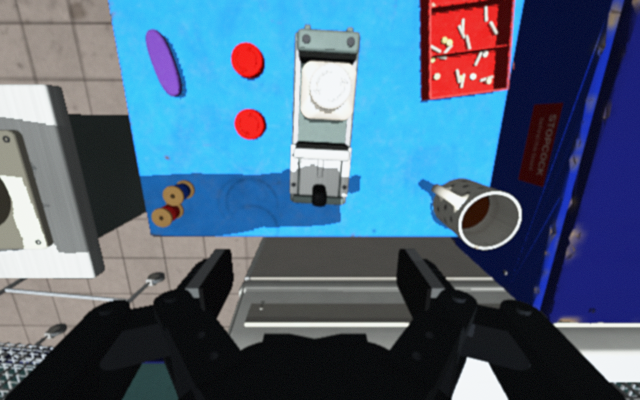

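Wrist view: vice with the fixed jaw at the top (328,40), white capped bottle at (328,88), black grip at (319,197), red caps at (248,60) and (249,122), mug at right. Next I'll fit the geometry to the depth map.

```bash
cat > geo.py <<'E'
from h import *
import sys
np.set_printoptions(precision=4,suppress=True)
D=np.load(sys.argv[1]); z=D['z'];K=D['K'];W=D['W']
v,u=np.mgrid[0:400,0:640]; P=np.stack([(u-K[0,2])/K[0,0]*z,(v-K[1,2])/K[1,1]*z,z],-1)@W[:3,:3].T+W[:3,3]
box=(z>0)&(P[...,0]>.47)&(P[...,0]<.63)&(P[...,1]>-.05)&(P[...,1]<.25)
def part(n,lo,hi,ylo=-1,yhi=1):
    m=box&(P[...,2]>lo)&(P[...,2]<hi)&(P[...,1]>ylo)&(P[...,1]<yhi); q=P[m]
    if len(q)<5: print(n,len(q)); return q
    r=cv2.minAreaRect((q[:,:2]*1000).astype(np.float32)); print(n,len(q),'mean',q.mean(0),'rect c',np.array(r[0]),'size',np.array(r[1]),'ang',round(r[2],2)); return q
c=part('captop',.128,.15)
A=np.c_[2*c[:,:2],np.ones(len(c))]
part('grip',.076,.09,-.05,.05)
part('fixjaw',.062,.074,.17,.25)
part('jaw',.056,.072,.02,.10)
part('bed',.008,.02)
part('shoulder',.075,.1,.08)
part('tbl',-.01,.006)
E
python3 geo.py pics/w1.npz
```

```text
captop 1544 mean [0.5537 0.1406 0.1373] rect c [553.8108 140.5049] size [41.7989 42.174 ] ang 73.42
grip 215 mean [0.5444 0.0087 0.0818] rect c [544.7383   8.1935] size [19.9634 18.6702] ang 89.94
fixjaw 1718 mean [0.5541 0.1939 0.0665] rect c [554.326  194.3382] size [30.5571 73.7333] ang 87.18
jaw 848 mean [0.5474 0.0676 0.0643] rect c [547.9612  67.1271] size [20.2246 72.8655] ang 86.8
bed 2171 mean [0.5421 0.1083 0.0155] rect c [549.3096  99.7208] size [234.5565  88.1092] ang 87.01
shoulder 1407 mean [0.5509 0.1351 0.0867] rect c [553.7186 140.3149] size [63.603 63.567] ang 86.54
tbl 11902 mean [0.5498 0.1185 0.0014] rect c [549.9917 100.034 ] size [159.9907 299.9149] ang 0.0
```

Measured results are consistent with the text:

| Feature | World position (mm) | Check |
|---|---|---|
| Vice origin | (549.3, 99.7) | x axis at 87.0° |
| Grip | (544.6, 8.1, 82) | jaw ≈ 0.011 |
| Cap top | (553.8, 140.5, 137) | matches expected height |

The other wrist view gave the same heights. Going above the grip, with the tool turned by +0.052 about its z.

```bash
python3 -m creep '[[[-32,5,30],[0,0,0.052]],[[0,0,40],[0,0,0]],[[0,0,40],[0,0,0]],[[0,0,40],[0,0,0]],[[0,0,0],[0,0,0]],[[0,0,0],[0,0,0]]]' 50
python3 look.py pics/w2.png; python3 geo.py pics/w2.npz
```

```text
clock: 3.1
eef_pos: [0.5459, 0.008, 0.1428]
tool_rot: [0.725, 0.688, 0.001, 0.001]
ft_force: [0.6, 0.1, 0.9]
grip_width: 0.0503
grasp_force: 0.0
cam [0.549  0.0785 0.2866] [-0.0128 -0.2856 -0.9583]
jaw_grip [310.9 208.9] 0.84 [0.5431 0.0119 0.0833]
bottle [315.5  46.4] 0.75 [0.5521 0.1207 0.094 ]
bottle_mouth [69.5  8.7] 0.66 [0.3499 0.1762 0.0173]
cap [205.9  97. ] 0.75 [0.4544 0.1011 0.0234]
cap_top [194.5  98.9] 0.6 [0.444  0.1001 0.0234]
cap_top [516.6 193.8] 0.34 [0.7068 0.0125 0.0727]
captop 2017 mean [0.5529 0.1221 0.1365] rect c [548.5004  65.5559] size [131.6401  50.4309] ang 87.08
grip 603 mean [0.5446 0.0092 0.0817] rect c [544.5101   8.5494] size [20.3141 19.1023] ang 87.46
fixjaw 0
jaw 2392 mean [0.5476 0.0676 0.0645] rect c [547.5217  67.536 ] size [19.0358 74.0818] ang 87.02
bed 4612 mean [0.5451 0.0971 0.0155] rect c [548.1459  78.2062] size [190.0506  88.2255] ang 86.97
shoulder 4358 mean [0.5527 0.1226 0.088 ] rect c [553.2184 129.0939] size [41.3093 63.2583] ang 87.01
tbl 17883 mean [0.5508 0.0674 0.0013] rect c [549.9993  65.9431] size [231.8796 159.9982] ang 90.0
```

View pics/w2.png

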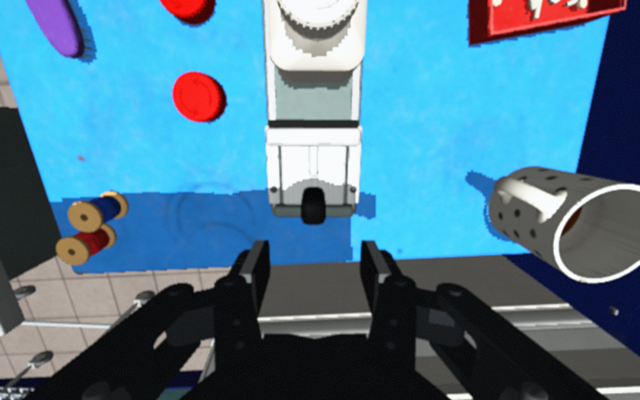

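The wrist view shows the grip centred ahead of the open fingers (313,205), with the bottle cap at (318,12). Descend and pinch.

```bash
python3 -m creep '[[[0,-1.3,32],[0,0,0]],[[0,0,32],[0,0,0]],[[0,0,31],[0,0,0]],[[0,0,0],[0,0,0]],[[0,0,0],[0,0,0]]]' 
python3 -m creep '[[[0,0,0],[0,0,0]],[[0,0,0],[0,0,0]],[[0,0,0],[0,0,0]],[[0,0,0],[0,0,0]]]' 10
```

```text
clock: 4.08
eef_pos: [0.5446, 0.0081, 0.0475]
tool_rot: [0.725, 0.688, 0.001, 0.001]
ft_force: [-0.0, 0.5, 0.1]
grip_width: 0.05
grasp_force: 0.0
clock: 4.58
eef_pos: [0.5448, 0.0081, 0.0479]
tool_rot: [0.725, 0.688, 0.001, 0.001]
ft_force: [-0.2, 0.4, 5.6]
grip_width: 0.0194
grasp_force: 58.9
```

```bash
python3 -m creep '[[[4,0,0],[0,0,0]],[[4,0,0],[0,0,0]],[[4,0,0],[0,0,0]],[[4,0,0],[0,0,0]],[[4,0,0],[0,0,0]],[[3,0,0],[0,0,0]],[[0,0,0],[0,0,0]]]'
python3 -m creep '[[[2,0,0],[0,0,0]],[[2,0,0],[0,0,0]],[[0,0,0],[0,0,0]]]'
```

```text
clock: 5.45
eef_pos: [0.5459, 0.0288, 0.0479]
tool_rot: [0.726, 0.688, -0.0, 0.002]
ft_force: [-0.8, -7.7, 6.7]
grip_width: 0.0192
grasp_force: 59.2
clock: 5.82
eef_pos: [0.5461, 0.0327, 0.0479]
tool_rot: [0.726, 0.688, -0.001, 0.002]
ft_force: [-0.9, -7.6, 7.0]
grip_width: 0.0195
grasp_force: 59.2
```

```bash
python3 -m creep '[[[1.5,0,0],[0,0,0]],[[1.5,0,0],[0,0,0]],[[1.5,0,0],[0,0,0]],[[0,0,0],[0,0,0]]]'
python3 -m creep '[[[1,0,0],[0,0,0]],[[1,0,0],[0,0,0]],[[0,0,0],[0,0,0]]]'
```

```text
clock: 6.32
eef_pos: [0.5463, 0.0371, 0.0479]
tool_rot: [0.726, 0.688, -0.001, 0.002]
ft_force: [-1.8, -7.0, 6.4]
grip_width: 0.0194
grasp_force: 59.2
clock: 6.7
eef_pos: [0.5464, 0.039, 0.0479]
tool_rot: [0.726, 0.688, -0.001, 0.003]
ft_force: [-0.8, -8.4, 7.0]
grip_width: 0.0193
grasp_force: 59.2
```

```bash
python3 -m creep '[[[1,0,0],[0,0,0]],[[1,0,0],[0,0,0]],[[0,0,0],[0,0,0]]]'; python3 look.py pics/w3.png >/dev/null; python3 geo.py pics/w3.npz
```

```text
clock: 7.08
eef_pos: [0.5465, 0.0406, 0.0479]
tool_rot: [0.726, 0.688, -0.001, 0.003]
ft_force: [0.3, -8.3, 6.8]
grip_width: 0.0193
grasp_force: 59.3
captop 24786 mean [0.5471 0.0557 0.1377] rect c [548.207   81.3078] size [102.1517 130.9017] ang 86.63
grip 2572 mean [0.5472 0.0423 0.0827] rect c [546.5414  38.2668] size [23.4857 51.0789] ang 89.49
fixjaw 0
jaw 4643 mean [0.5503 0.0826 0.0649] rect c [549.0452  63.8242] size [73.8408 72.3268] ang 0.01
bed 1049 mean [0.5407 0.0346 0.0158] rect c [547.1161  59.302 ] size [119.1501  88.4811] ang 86.79
shoulder 9772 mean [0.5514 0.1213 0.088 ] rect c [552.3957 125.1744] size [33.8528 64.7068] ang 81.7
tbl 24188 mean [0.5466 0.0871 0.0013] rect c [549.9993  65.8669] size [231.6759 159.9953] ang 90.0
```

View pics/w3.png

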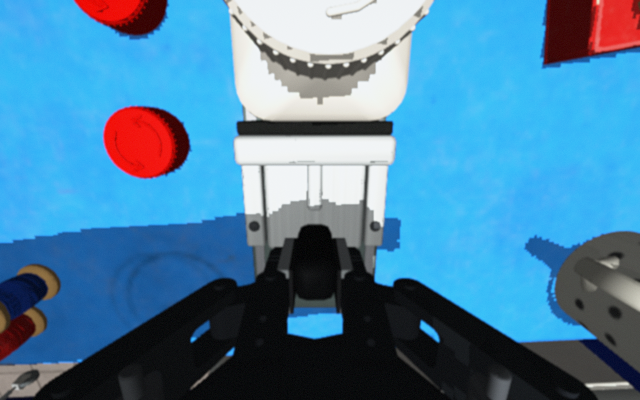

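Wrist view: jaw plate (315,145) with its rubber (315,128) is at or very near the bottle's near face (320,115). Measuring the jaw plate's position.

```bash
cat >> geo.py <<'E'
print('--')
ax=np.array([np.cos(np.deg2rad(87)),np.sin(np.deg2rad(87))]); ay=np.array([-ax[1],ax[0]])
def vx(q): return np.c_[(q[:,:2]-[.5493,.0997])@ax,(q[:,:2]-[.5493,.0997])@ay,q[:,2]]
m=box&(P[...,2]>.060)&(P[...,2]<.069)&(P[...,1]>.04)&(P[...,1]<.13)
V=vx(P[m]); V=V[(abs(V[:,1])<.03)]; h=np.histogram(V[:,0],bins=np.arange(-.06,.03,.002)); print([(round(1000*b),n) for b,n in zip(h[1],h[0]) if n])
E
python3 geo.py pics/w3.npz | sed -n '/--/,$p'; python3 geo.py pics/w2.npz | sed -n '/--/,$p'
```

```text
--
[(-56, np.int64(178)), (-54, np.int64(49)), (-52, np.int64(265)), (-50, np.int64(223)), (-10, np.int64(389)), (-8, np.int64(534)), (-6, np.int64(627)), (-4, np.int64(570)), (-2, np.int64(644)), (0, np.int64(567)), (2, np.int64(665)), (4, np.int64(668)), (6, np.int64(558)), (8, np.int64(653)), (10, np.int64(31))]
--
[(-42, np.int64(164)), (-40, np.int64(219)), (-38, np.int64(229)), (-36, np.int64(153)), (-34, np.int64(229)), (-32, np.int64(229)), (-30, np.int64(153)), (-28, np.int64(230)), (-26, np.int64(231)), (-24, np.int64(156)), (8, np.int64(123)), (10, np.int64(9)), (12, np.int64(4)), (18, np.int64(1))]
```

```bash
python3 -m creep '[[[1,0,0],[0,0,0]],[[1,0,0],[0,0,0]],[[0,0,0],[0,0,0]]]'; python3 -m creep '[[[1,0,0],[0,0,0]],[[1,0,0],[0,0,0]],[[0,0,0],[0,0,0]]]'
```

```text
clock: 7.8
eef_pos: [0.5466, 0.0426, 0.0479]
tool_rot: [0.726, 0.688, -0.001, 0.003]
ft_force: [-0.3, -9.1, 7.2]
grip_width: 0.0197
grasp_force: 59.3
clock: 8.18
eef_pos: [0.5467, 0.0445, 0.0479]
tool_rot: [0.726, 0.688, -0.001, 0.003]
ft_force: [-0.7, -9.8, 6.0]
grip_width: 0.0196
grasp_force: 59.3
```

```bash
python3 -m creep '[[[1,0,0],[0,0,0]],[[1,0,0],[0,0,0]],[[0,0,0],[0,0,0]]]'; python3 look.py pics/w4.png >/dev/null; python3 geo.py pics/w4.npz| sed -n '/--/,$p'
python3 - <<'E'
from h import *
for n in ['scene','side']:
    p,W=shot(n); x=[330,185] if n=='scene' else [345,240]
    im=p['image'][x[1]-50:x[1]+50,x[0]-60:x[0]+60]; cv2.imwrite(f'pics/{n}4.png',cv2.resize(im,None,fx=3.3,fy=4,interpolation=cv2.INTER_CUBIC))
a=cv2.imread('pics/scene4.png');b=cv2.imread('pics/side4.png');cv2.imwrite('pics/both4.png',np.hstack([a,b]))
E
```

```text
clock: 8.55
eef_pos: [0.5469, 0.0463, 0.0479]
tool_rot: [0.726, 0.688, -0.001, 0.003]
ft_force: [-1.2, -10.9, 6.8]
grip_width: 0.0189
grasp_force: 59.3
--
[(-50, np.int64(192)), (-48, np.int64(28)), (-46, np.int64(281)), (-44, np.int64(207)), (-4, np.int64(416)), (-2, np.int64(599)), (0, np.int64(571)), (2, np.int64(616)), (4, np.int64(589)), (6, np.int64(667)), (8, np.int64(668)), (10, np.int64(533)), (12, np.int64(671)), (14, np.int64(573)), (16, np.int64(1))]
```

View pics/both4.png

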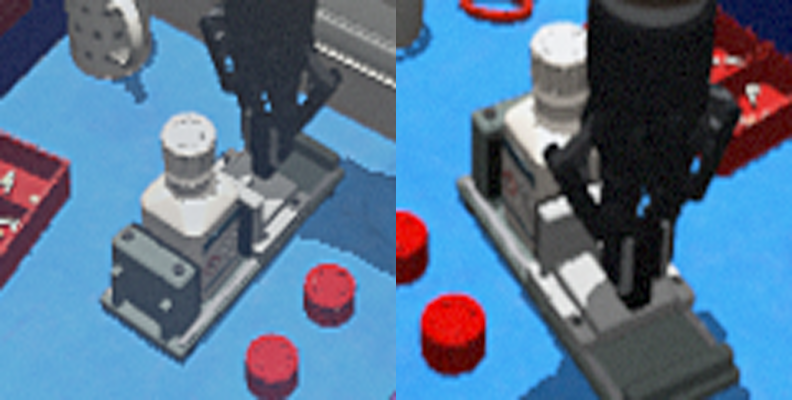

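Seen in the fixed frame, the jaw face (+15.5) and fixed face (+79.5) are now about 64 mm apart. So the bed isn't centred on the origin, and the jaw is at about 0.040. Pushing to load it.

```bash
python3 -m creep '[[[1,0,0],[0,0,0]],[[1,0,0],[0,0,0]],[[0,0,0],[0,0,0]]]'; python3 -m creep '[[[1,0,0],[0,0,0]],[[1,0,0],[0,0,0]],[[0,0,0],[0,0,0]]]'
```

```text
clock: 9.38
eef_pos: [0.5468, 0.0463, 0.0479]
tool_rot: [0.727, 0.687, -0.002, 0.004]
ft_force: [-0.7, -14.7, 6.9]
grip_width: 0.0193
grasp_force: 59.4
clock: 9.75
eef_pos: [0.5468, 0.0463, 0.048]
tool_rot: [0.727, 0.687, -0.004, 0.006]
ft_force: [-1.7, -21.9, 8.2]
grip_width: 0.0194
grasp_force: 59.5
```

```bash
python3 -m creep '[[[2,0,0],[0,0,0]],[[2,0,0],[0,0,0]],[[0,0,0],[0,0,0]],[[0,0,0],[0,0,0]]]'
python3 - <<'E'
from h import *
print(bot.get_obs()['ft_torque'],bot.get_obs()['ft_force'])
E
```

```text
clock: 10.25
eef_pos: [0.5468, 0.0463, 0.0479]
tool_rot: [0.728, 0.686, -0.007, 0.008]
ft_force: [-1.2, -30.2, 8.9]
grip_width: 0.0191
grasp_force: 59.9
[-5.56736126  0.50591024  0.41256078] [ -1.15127427 -30.24731604   8.91305375]
```

```bash
python3 -m creep '[[[0,0,0],[0,0,0]],[[0,0,0],[0,0,0]],[[0,0,-20],[0,0,0]],[[0,0,-45],[0,0,0]],[[0,0,-50],[0,0,0]],[[0,0,-50],[0,0,0]],[[0,0,-50],[0,0,0]],[[0,0,0],[0,0,0]],[[0,0,0],[0,0,0]]]' 70
python3 look.py pics/w5.png; python3 geo.py pics/w5.npz
```

```text
clock: 11.38
eef_pos: [0.546, 0.0582, 0.2608]
tool_rot: [0.725, 0.689, -0.0, -0.0]
ft_force: [0.4, -0.7, -0.2]
grip_width: 0.0699
grasp_force: 0.0
cam [0.5494 0.1287 0.4047] [-0.0147 -0.2854 -0.9583]
vice [316.  132.8] 0.56 [0.5501 0.1117 0.063 ]
vice [150.9  85.9] 0.23 [0.3439 0.178  0.0238]
jaw_grip [317.  189.2] 0.67 [0.548  0.0477 0.0833]
cap [236.3  76.9] 0.97 [0.4533 0.1831 0.0234]
cap [317.5  95. ] 0.66 [0.5529 0.1483 0.137 ]
cap [242.3 141.9] 0.63 [0.4509 0.1029 0.0234]
cap_top [231.7  76.4] 0.93 [0.4476 0.184  0.0233]
cap_top [238.3 143.8] 0.84 [0.4451 0.1006 0.0232]
cap_top [317.   96.9] 0.79 [0.5524 0.1468 0.137 ]
captop 1834 mean [0.5542 0.1476 0.1373] rect c [554.0045 147.4953] size [41.942  42.0585] ang 14.79
grip 168 mean [0.5462 0.0433 0.0822] rect c [546.5842  43.0682] size [14.592  19.2414] ang 86.52
fixjaw 1861 mean [0.554  0.1949 0.0667] rect c [554.1604 189.2007] size [39.1389 73.9792] ang 87.22
jaw 248 mean [0.5538 0.0917 0.0649] rect c [549.3868  75.7107] size [48.5593 72.1348] ang 89.93
bed 2109 mean [0.5425 0.0573 0.0155] rect c [549.2963 100.7792] size [232.4019  88.0191] ang 86.91
shoulder 1604 mean [0.553  0.1433 0.0865] rect c [554.1614 146.7404] size [62.9616 63.979 ] ang 87.43
tbl 13181 mean [0.5506 0.1211 0.0014] rect c [550.0089 100.0117] size [159.9692 299.9736] ang 0.0
--
[(-50, np.int64(1)), (-48, np.int64(1)), (-46, np.int64(8)), (-44, np.int64(16)), (-4, np.int64(92)), (-2, np.int64(58)), (0, np.int64(101)), (2, np.int64(101)), (4, np.int64(51)), (6, np.int64(102)), (8, np.int64(102)), (10, np.int64(102)), (12, np.int64(51)), (14, np.int64(68))]
```

View pics/w5.png

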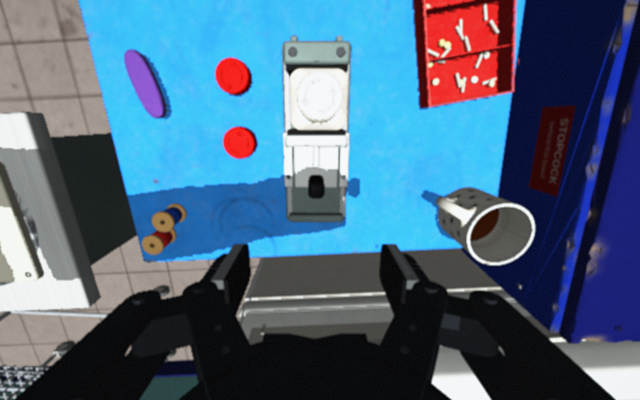

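Wrist view: bottle (318,97) sits square between fixed jaw (316,50) and carriage (316,138), grip at (317,186). Both seem in contact, mean angle about 87°. The cap axis is at (554.0, 147.3), top at 137 mm. Going above it.

```bash
python3 -m creep '[[[30,1.2,0],[0,0,0]],[[30,1.1,0],[0,0,0]],[[29.4,1.1,30],[0,0,0]],[[0,0,40],[0,0,0]],[[0,0,25],[0,0,0]],[[0,0,0],[0,0,0]],[[0,0,0],[0,0,0]]]' 62
python3 - <<'E'
from h import *
p=pose(); print(p)
q,W=shot('wrist'); cv2.imwrite('pics/w6.png',q['image'])
E
```

```text
clock: 12.6
eef_pos: [0.555, 0.1466, 0.1673]
tool_rot: [0.725, 0.688, 0.001, 0.0]
ft_force: [-0.4, -0.1, 0.9]
grip_width: 0.0618
grasp_force: 0.0
[[ 5.21881309e-02  9.98636358e-01  1.35023800e-03  5.54977309e-01]
 [ 9.98637184e-01 -5.21886424e-02  3.46338649e-04  1.46646683e-01]
 [ 4.16333455e-04  1.33032311e-03 -9.99999028e-01  1.67299164e-01]
 [ 0.00000000e+00  0.00000000e+00  0.00000000e+00  1.00000000e+00]]
```

```bash
python3 -m creep '[[[0.6,-1,25],[0,0,0]],[[0,0,22],[0,0,0]],[[0,0,16],[0,0,0]],[[0,0,0],[0,0,0]],[[0,0,0],[0,0,0]]]'
python3 -m creep '[[[0,0,0],[0,0,0]],[[0,0,0],[0,0,0]],[[0,0,0],[0,0,0]],[[0,0,0],[0,0,0]]]' 30
python3 - <<'E'
from h import *
q,W=shot('side'); cv2.imwrite('pics/s7.png',cv2.resize(q['image'][170:290,270:430],None,fx=4,fy=4,interpolation=cv2.INTER_CUBIC))
E
```

```text
clock: 13.28
eef_pos: [0.5542, 0.1474, 0.1044]
tool_rot: [0.725, 0.688, 0.001, 0.0]
ft_force: [-0.5, 0.9, -0.2]
grip_width: 0.0621
grasp_force: 0.0
clock: 13.78
eef_pos: [0.5545, 0.1474, 0.1047]
tool_rot: [0.725, 0.688, 0.001, 0.001]
ft_force: [0.4, -0.1, 5.9]
grip_width: 0.0416
grasp_force: 60.6
```

View pics/s7.png

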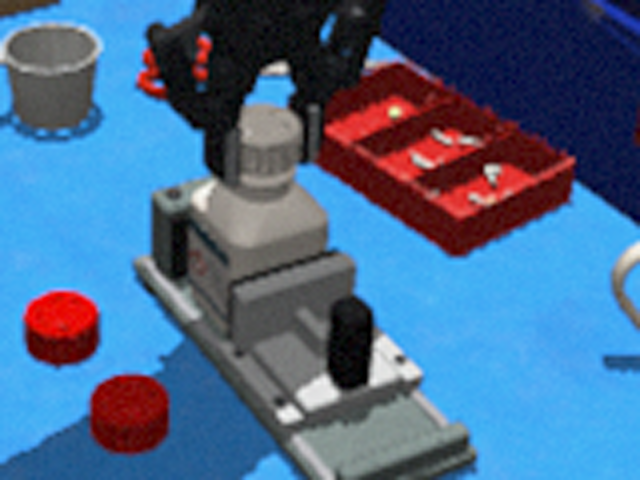

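Side view: the pads hold the white cap at (268,145), with the bottle clamped between the jaws. Grip 60 N, opening 42 mm. Pressing down.

```bash
python3 -m creep '[[[0,0,2],[0,0,0]],[[0,0,2],[0,0,0]],[[0,0,2],[0,0,0]],[[0,0,2],[0,0,0]],[[0,0,0],[0,0,0]]]'
python3 -m creep '[[[0,0,1],[0,0,0]],[[0,0,1],[0,0,0]],[[0,0,0],[0,0,0]]]'
```

```text
clock: 14.45
eef_pos: [0.5546, 0.1475, 0.0986]
tool_rot: [0.725, 0.688, 0.002, 0.001]
ft_force: [-3.6, -0.8, 15.9]
grip_width: 0.042
grasp_force: 61.7
clock: 14.82
eef_pos: [0.5546, 0.1475, 0.0985]
tool_rot: [0.725, 0.688, 0.002, 0.001]
ft_force: [-7.9, -3.1, 24.6]
grip_width: 0.0419
grasp_force: 62.7
```

Bottomed out: 6.1 mm down, 25 N. Turning anticlockwise, which is negative about the tool's z.

```bash
python3 -m creep '[[[0,0,0],[0,0,-0.1]],[[0,0,0],[0,0,-0.1]],[[0,0,0],[0,0,-0.1]],[[0,0,0],[0,0,0]]]'
python3 - <<'E'
from h import *
o=bot.get_obs();T=pose();print(np.rad2deg(np.arctan2(T[1,0],T[0,0])),o['ft_torque'],o['joint_pos'])
E
```

```text
clock: 15.32
eef_pos: [0.5561, 0.148, 0.0986]
tool_rot: [0.614, 0.789, 0.003, 0.003]
ft_force: [-3.8, -0.7, 21.9]
grip_width: 0.0417
grasp_force: 62.4
104.24309748315801 [-0.19733188  0.82149844  0.04790751] [ 2.60072763e-01  4.68940021e-01 -2.14554417e-02  1.07180077e+00
  1.85813749e-04  1.58228217e+00]
```

```bash
python3 -m creep '[[[0,0,0],[0,0,-0.1]],[[0,0,0],[0,0,-0.1]],[[0,0,0],[0,0,-0.1]],[[0,0,0],[0,0,-0.1]],[[0,0,0],[0,0,-0.1]],[[0,0,0],[0,0,-0.1]],[[0,0,0],[0,0,-0.1]],[[0,0,0],[0,0,-0.08]],[[0,0,0],[0,0,0]],[[0,0,0],[0,0,0]]]'
python3 - <<'E'
from h import *
o=bot.get_obs();T=pose();print(np.rad2deg(np.arctan2(T[1,0],T[0,0])),o['ft_torque'],o['joint_pos'][5])
q,W=shot('side'); cv2.imwrite('pics/s8.png',cv2.resize(q['image'][170:290,270:430],None,fx=4,fy=4,interpolation=cv2.INTER_CUBIC))
E
```

```text
clock: 16.58
eef_pos: [0.5574, 0.149, 0.0986]
tool_rot: [0.268, 0.963, 0.003, 0.005]
ft_force: [-0.2, 0.9, 19.6]
grip_width: 0.0421
grasp_force: 62.1
148.93177073399443 [0.21195568 0.21459164 0.03536702] 0.8027665408221082
```

View pics/s8.png

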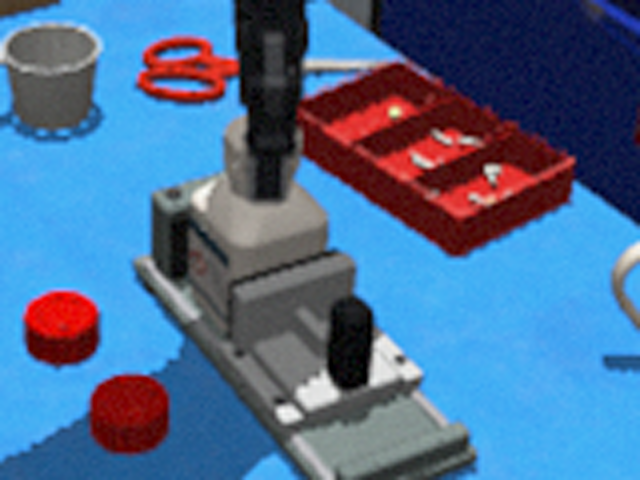

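Side view: fingers now turned about 62°, on the cap at (265,150), with the bottle upright in the vice. The TCP drifted about 3 mm, so I'll check that the bottle itself hasn't shifted before lifting.

```bash
python3 look.py pics/w9.png; python3 geo.py pics/w9.npz
python3 - <<'E'
from h import *
for n in ['pics/w5.npz','pics/w9.npz']:
    D=np.load(n);z=D['z'];K=D['K'];W=D['W'];v,u=np.mgrid[0:400,0:640]
    P=np.stack([(u-K[0,2])/K[0,0]*z,(v-K[1,2])/K[1,1]*z,z],-1)@W[:3,:3].T+W[:3,3]
    ax=np.array([np.cos(np.deg2rad(87)),np.sin(np.deg2rad(87))]); ay=np.array([-ax[1],ax[0]])
    q=P[z>0]; V=np.c_[(q[:,:2]-[.5519,.1083])@ax,(q[:,:2]-[.5519,.1083])@ay,q[:,2]]
    for nm,a,zl,zh in [('body',(.015,.06),.066,.092),('jaw',(-.012,.005),.058,.068),('fix',(.073,.1),.062,.073)]:
        s=V[(V[:,0]>a[0])&(V[:,0]<a[1])&(V[:,2]>zl)&(V[:,2]<zh)&(abs(V[:,1])<.05)]
        print(n,nm,len(s),(np.percentile(s[:,1],[0.5,99.5])*1000).round(1) if len(s) else '',(np.percentile(s[:,0],[1,99])*1000).round(1) if len(s) else '')
E
```

```text
cam [0.4932 0.1838 0.242 ] [ 0.2553 -0.1436 -0.9561]
jaw_grip [188.4 288. ] 0.65 [0.5213 0.1142 0.1536]
bottle [309.8 201.8] 0.58 [0.5324 0.1586 0.091 ]
cap [282.5  62. ] 0.84 [0.4512 0.1848 0.0234]
cap [194.7 117. ] 0.74 [0.4488 0.1082 0.0233]
cap [313.8 256.6] 0.59 [0.5444 0.1537 0.1315]
cap_top [185.1 117.9] 0.96 [0.4456 0.1017 0.0234]
cap_top [313.7 279.2] 0.88 [0.5542 0.1478 0.1313]
cap_top [281.3  54.6] 0.68 [0.4467 0.1866 0.0231]
captop 8587 mean [0.552  0.1492 0.1342] rect c [554.9012 149.9642] size [101.663   42.6263] ang 72.5
grip 98 mean [0.538  0.0443 0.0799] rect c [538.0146  43.5538] size [ 2.9113 12.9148] ang 5.26
fixjaw 4870 mean [0.5513 0.1944 0.0665] rect c [554.3217 194.3473] size [74.181  40.4931] ang 7.0
jaw 523 mean [0.5397 0.0654 0.0639] rect c [539.7757  76.0755] size [32.2121 63.5582] ang 21.96
bed 4437 mean [0.5189 0.093  0.0155] rect c [543.0984 101.3737] size [235.3231  74.9468] ang 86.97
shoulder 4737 mean [0.5373 0.1564 0.0879] rect c [540.7942 156.7603] size [76.6196 45.9105] ang 55.23
tbl 20528 mean [0.5095 0.1416 0.0014] rect c [549.99    99.9982] size [159.9572 299.9891] ang 0.0
--
[(-60, np.int64(5)), (-58, np.int64(10)), (-56, np.int64(8)), (-54, np.int64(6)), (-52, np.int64(9)), (-50, np.int64(14)), (-48, np.int64(14)), (-46, np.int64(41)), (-44, np.int64(114)), (-42, np.int64(2)), (-4, np.int64(45)), (-2, np.int64(98)), (0, np.int64(116)), (2, np.int64(112)), (4, np.int64(116)), (6, np.int64(121)), (8, np.int64(147)), (10, np.int64(48)), (12, np.int64(38)), (14, np.int64(35)), (16, np.int64(8)), (24, np.int64(1)), (26, np.int64(2))]
pics/w5.npz body 860 [-31.7  32.2] [15.  59.6]
pics/w5.npz jaw 867 [-34.   37.9] [-12.    4.3]
pics/w5.npz fix 1784 [-33.9  38.5] [73.7 99.8]
pics/w9.npz body 2243 [12.4 32.3] [15.4 59.7]
pics/w9.npz jaw 1091 [ 3.3 38.9] [-11.7   4.6]
pics/w9.npz fix 4414 [-33.2  38.5] [73.3 99.7]
```

View pics/w9.png

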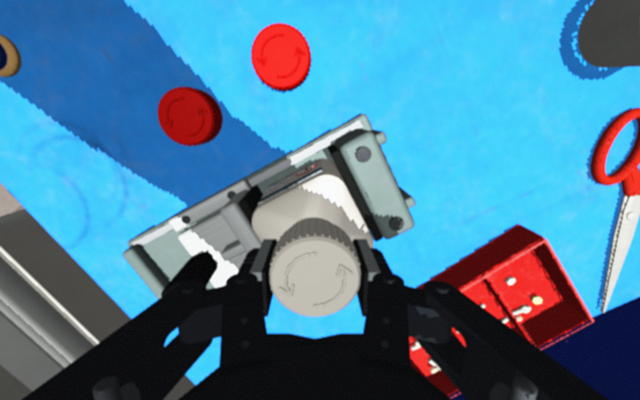

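Wrist view: cap top with its arrows at (315,275) held between pads (262,262) and (366,262). The bottle edge is unchanged at +32.3 mm, so the bottle did not shift. Lifting gently and watching for any pull.

```bash
python3 -m creep '[[[0,0,-4],[0,0,0]],[[0,0,-4],[0,0,0]],[[0,0,-4],[0,0,0]],[[0,0,-2],[0,0,0]],[[0,0,0],[0,0,0]]]'
python3 -m creep '[[[0,0,-3],[0,0,0]],[[0,0,-3],[0,0,0]],[[0,0,0],[0,0,0]]]'
```

```text
clock: 17.6
eef_pos: [0.5539, 0.148, 0.1072]
tool_rot: [0.268, 0.963, 0.001, 0.0]
ft_force: [4.0, 3.4, -0.4]
grip_width: 0.0417
grasp_force: 61.3
clock: 17.98
eef_pos: [0.5527, 0.1475, 0.1127]
tool_rot: [0.268, 0.963, -0.0, -0.001]
ft_force: [2.3, 3.6, -2.3]
grip_width: 0.0415
grasp_force: 61.2
```

```bash
python3 -m creep '[[[0,0,-5],[0,0,0]],[[0,0,-7],[0,0,0]],[[0,0,-12],[0,0,0]],[[0,0,-18],[0,0,0]],[[0,0,-20],[0,0,0]],[[0,0,-18],[0,0,0]],[[0,0,-12],[0,0,0]],[[0,0,-5],[0,0,0]],[[0,0,0],[0,0,0]],[[0,0,0],[0,0,0]],[[0,0,0],[0,0,0]]]'
python3 look.py pics/w10.png
python3 - <<'E'
from h import *
print(bot.get_obs()['ft_force'],pose())
D=np.load('pics/w10.npz');z=D['z'];K=D['K'];W=D['W'];v,u=np.mgrid[0:400,0:640]
P=np.stack([(u-K[0,2])/K[0,0]*z,(v-K[1,2])/K[1,1]*z,z],-1)@W[:3,:3].T+W[:3,3]
m=(z>0)&(P[...,2]>.233)&(P[...,2]<.255)&(D['im'].min(-1)>90); q=P[m]; print(len(q),q.mean(0),cv2.minAreaRect((q[:,:2]*1000).astype(np.float32)),np.percentile(q[:,2],[5,50,95]))
c=np.c_[q[:,:2],np.ones(len(q))]; t=q[(abs(q[:,2]-np.median(q[:,2]))<.004)]; print('plane',np.linalg.lstsq(np.c_[t[:,:2],np.ones(len(t))],t[:,2],rcond=None)[0])
s=[shot(n)[0]['image'] for n in ['scene','side']]
cv2.imwrite('pics/end.png',np.hstack([cv2.resize(s[0][110:240,260:400],(400,371)),cv2.resize(s[1][150:300,260:420],(400,371))]))
E
```

```text
clock: 19.35
eef_pos: [0.5529, 0.1471, 0.2095]
tool_rot: [0.268, 0.963, -0.0, -0.001]
ft_force: [0.4, 0.2, -0.4]
grip_width: 0.0417
grasp_force: 61.5
cam [0.4905 0.1826 0.3535] [ 0.2435 -0.148  -0.9585]
vice [292.8 191.1] 0.72 [0.5373 0.1295 0.092 ]
jaw_grip [234.7 232.1] 0.6 [0.545  0.0519 0.0829]
bottle [317.  182.4] 0.67 [0.5385 0.1559 0.1094]
bottle_mouth [315.4 206.6] 0.81 [0.556  0.1436 0.1139]
cap [299.6  83.3] 0.96 [0.4504 0.1872 0.0237]
cap [237.8 119.5] 0.87 [0.4464 0.1069 0.0232]
cap [314.4 256.8] 0.71 [0.5407 0.1521 0.2422]
cap_top [311.4 276.4] 0.97 [0.5483 0.146  0.2424]
cap_top [296.9  80.7] 0.62 [0.4465 0.186  0.0231]
cap_top [231.9 120.3] 0.56 [0.4437 0.1006 0.0233]
[ 0.20680969 -0.31489632 -0.05274346] [[-8.56272010e-01  5.16525146e-01 -1.34357633e-04  5.53336217e-01]
 [ 5.16525152e-01  8.56272017e-01 -1.60634276e-05  1.47253091e-01]
 [ 1.06749517e-04 -8.31537605e-05 -9.99999991e-01  2.10224314e-01]
 [ 0.00000000e+00  0.00000000e+00  0.00000000e+00  1.00000000e+00]]
6328 [0.54817552 0.14752543 0.24192558] ((548.3977661132812, 149.141357421875), (45.274959564208984, 48.49260711669922), 13.349018096923828) [0.2393415  0.24206993 0.2432356 ]
plane [ 0.01325817 -0.01391782  0.23678021]
```

View pics/end.png

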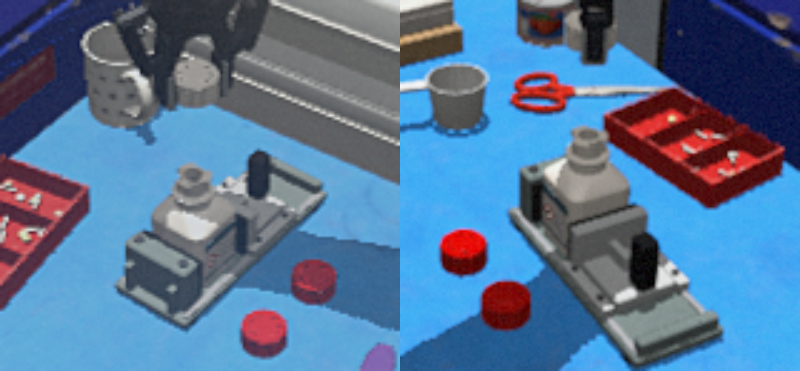

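The pictures show the bare neck at (190,185) left / (587,150) right, with the bottle clamped and standing, and the white cap held level above it at (195,85) / (590,30). The cap's axis is about 4 mm short in x, so I'll centre it, check once and hand in.

```bash
python3 -m creep '[[[-1.7,1,0],[0,0,0]],[[-1.7,1,0],[0,0,0]],[[0,0,0],[0,0,0]],[[0,0,0],[0,0,0]],[[0,0,0],[0,0,0]],[[0,0,0],[0,0,0]]]'
python3 - <<'E'
from h import *
p,W=shot('wrist')
for r in vision.place_of(p,'cap_top')[:2]: print(r['score'],depth_pt(p,W,r['position']))
print(workorder.job_done())
E
```

```text
clock: 20.55
eef_pos: [0.5573, 0.1472, 0.2103]
tool_rot: [0.268, 0.963, -0.0, -0.0]
ft_force: [-0.5, -0.0, 0.8]
grip_width: 0.0417
grasp_force: 61.5
0.69 [0.44884281 0.18624791 0.02309798]
0.65 [0.55332818 0.14590458 0.24287832]
the job is handed in; nothing more can be done
None
```

The job is handed in: the vice is closed with the bottle square between the jaws, and the white cap came free after about 62° and is held level about 10.5 cm above where it sat (20.6 s on the clock); the mug, scoop, brush and red caps were not touched.

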